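Fit the double lid on the egg pot and lift off the blue cover

ROBOT

A 7-joint arm with a two-finger parallel gripper is mounted at the origin on the work surface. World frame = base frame: x ahead of the robot, y to its left, z up, the work surface at z = 0. Lengths are in m, angles in rad, forces in N, time in s.
With the tool pointing down it reaches from about 0.4 to 0.875 m from the base axis. Payload 6.5 kg.
Tool frame: the origin (TCP) lies midway between the tips of the shut fingers; the grasp point (between the pads) lies 19 mm behind it; z points along the fingers, y is the line along which they close (so a half turn about z gives the same grasp; the last joint's range is limited). The gripper opens to 85 mm and grips with 20 to 120 N. Pads are 22 mm wide; open, the fingers measure 114 mm over their backs; the gripper's body (76 mm by 85 mm) begins 54 mm behind the grasp point. The pads swing forward as they close: fully open they stand 13 mm farther back than shut.
Start: joints at [-1.176, 0.536, -0.004, 1.538, 0.003, 1.067, -0.071], TCP at [0.289, 0.582, 0.231] pointing down, gripper open.
Joint ranges: [-2.7, 2.7], [-0.37, 2.16], [-1.27, 1.26], [0.24, 2.4], [-1.31, 4.45], [0.19, 1.91], [-2.76, 2.76]. Speed limits (rad/s): [2.39, 2.39, 3.14, 3.14, 3.14, 3.14, 3.14].

INTERFACE

Orientations are given as a 3x3 rotation matrix whose columns are the frame's x, y, z axes.
In Python, from workcell import r, gripper_to, inverse_kinematics, viewer, outline_of gives the robot as it stands. Calls block until the motion is done:
- r.move_ptp(position, orientation): joint-space move of the TCP to a pose.
- r.movel(position, ori=None, velocity=0.15): straight line of the TCP; ori=None keeps the orientation; velocity is the mean speed in m/s.
- r.move_j(angles): joint-space move.
- gripper_to(opening, effort=None): finger opening in m; effort is the grip in N (None keeps the last); returns when the fingers have stopped.
- r.hold(seconds).
- inverse_kinematics(position, orientation): joint angles nearest the present ones, or None.
- viewer.capture(name): name is "scene" or "top" or "wrist"; returns the picture (400x640x3 uint8, red, green, blue); there is no depth.
- viewer.get_calibration(name): a dict with "vfov" (degrees; the focal length in pixels is half the picture's height over the tangent of half this angle, whatever the lens; pixels are square), "cx", "cy" (the principal point, pixels), "world_from_camera" (4x4, takes a point from camera to world coordinates). Camera axes: x right, y down, z forward; pixel columns grow to the right and rows downward; lengths in m; the calibration is good to about 2 mm. A picture is of the moment at which its call begins: read the wrist's pose just before it. get_calibration takes no time and is no camera call; for the wrist camera it gives the pose at the moment of the call.
A pose or a line that the arm cannot do raises r.IKError and nothing moves.
- r.close_job(): hands the job in; it is judged then, once.
Trained networks look in the newest picture that a camera, given by its name, has taken for a name from the list of things; names that differ only in an ending like _2 or _b are one class to them, and where a whole thing is asked for, a point or a joint stands for the part that bears it (a point fixed in the world has none). Each returns a list of dicts, best first, with "conf" (0 to 1); they miss things now and then, are a little off and sometimes report something else, mostly with a low value. They report only what shows in the picture. A call takes as long as a camera call. They do not tell look-alikes from the thing itself.
- outline_of(camera, thing): "region" (400x640 bool, what is visible of it) and "bbox" ([left, top, width, height] in pixels, round what is visible of it).
Readings, each from a call of its own:
- r.get_time_s(): time.
- r.get_joint_pos(): joint angles.
- r.get_joint_velocities(): joint speeds.
- r.get_effort(): joint torques, N m.
- r.get_tcp_pos(): TCP position.
- r.get_tool_rot(): TCP orientation.
- r.get_wrist_force(): force on the tool from outside, world axes, zero at the start.
- r.get_wrist_torque(): the same for the moment, N m.
- r.get_gripper_width(): finger opening in m.
- r.get_finger_force(): force on a finger pad.
Only numpy, scipy, OpenCV 4.12 (cv2) and the standard library are available. Lean on these libraries where they do the work, as an engineer would, in place of code of your own. Each camera call takes 0.05 s, during which the arm holds its last target. There are 200 camera calls.

TASK

Carry the nested lid set from the green board by the black post and lower it gently onto the steel egg pot, blue cover still on it, so that the steel lid sits fully home with its red-edged notch facing the blue tab on the pot's rim, and let go of the post. Then take the blue cover by its collar and lift it off alone, leaving the steel lid seated as it was, and finish still holding the cover level in the air, wholly above the top of the post. Leave everything else on the table where it is.

Things in the scene. Friction and masses are not known exactly. Their poses are not given: they have to be found in the camera images.
- pot: Fixed, open round steel pot with eggs in it, 160 mm outside diameter, wall 4 mm (mouth 152 mm), rim 100 mm above the table. Origin: centre of its underside, on the table. z up; its x axis points from the centre to the blue tab on the rim. Pot and board trade sides of the table from start to start.
- tab (a point): Outer end, top side, of the small blue tab (20 mm wide) that sticks out of the pot's wall just below the rim; 104 mm from the pot's axis, along the pot's +x, 94 mm above the table.
- board: Fixed green plastic board, 190 x 190 x 12 mm, on which the nested lid set waits. Origin: centre of its underside, on the table.
- inner_lid: Loose steel serving lid, about 0.35 kg. Origin: centre of its underside, z up, x to its notch. Going up from there: 144 mm plug, 0-12 mm (chamfered foot; 4 mm play all round in the pot's mouth); 172 mm flange, 12-16 mm, which rests on the pot's rim (home: origin 88 mm above table); raised 108 mm centre, 16-24 mm, carrying the blue cover; black post on the axis, top at 94 mm.
- post_top (a point): Centre of the top of the steel lid's black post, on its axis 94 mm above its origin. The post is square, 18 x 18 mm, sides parallel to the lid's x and y. It passes freely through the cover's collar and stands 32 mm out above it: pinch it there to carry the set.
- notch (a point): Middle of the notch cut through the flange of the steel lid (about 32 mm wide, 16 mm deep, red painted edges), 78 mm from the lid's axis along its +x, 14 mm above its origin.
- outer_cover: Loose round blue plastic cover, about 0.15 kg, resting on the steel lid round the post; it rides along when the set is carried by the post and nothing fastens it. Origin: centre of its skirt's lower edge, z up; nested it is 18 mm above the steel lid's origin. Disc 124 mm across, its top 10 mm above the origin, with a collar on the axis. Its yaw is of no account.
- collar_top (a point): Centre of the top of the cover's round collar, 44 mm above the cover's origin. Collar: 46 mm outside, 36 mm inside diameter, standing 34 mm above the disc. Grip the cover on the collar's outside, with the lid's post standing up between the fingers (32 mm above the collar's top when nested).
- ramekin: Bystander, to be left alone: small white bowl, 60 mm across, 40 mm high, between pot and board. Origin: centre of its underside.
- spoon: Bystander: spoon, 170 mm long, lying along x beyond the ramekin. Origin: its middle, underside.
- milk: Bystander: white bottle, 72 mm across, 170 mm high, at the far side of the table. Origin: centre of its underside.
- tub: Bystander: clear jar with blue lid, 90 mm across, 110 mm high, at the far side. Origin: centre of its underside.
- can: Bystander: can, 74 mm across, 100 mm high, at the right. Origin: centre of its underside.
- carton: Bystander: cardboard carton 100 x 140 x 70 mm, at the left. Origin: centre of its underside.
- bowl: Bystander: steel bowl, 120 mm across, 50 mm high, near right. Origin: centre of its underside.
Not all that is in view belongs to the job. Leave any pink look-alike of the pot alone.

How it is judged:
By the outcome, as a careful person would: the job done as asked, in the order asked, and still so for the second after the job is handed in, while the arm keeps its last pose, push and grip.
It also fails if it takes over 54 s, if anything falls off the work surface, if the arm or the gripper's body presses on something with over 40 N, if the wrist force passes 120 N, or if a joint passes its speed limit or range.

## Working session

There is one attempt and no reset: what is moved stays moved. The work goes in short steps, each a Python script; the robot and the scene stay as the last script left them, time stands still between calls to the robot, and variables do not carry over. Pictures are saved under pics/ and viewed, at most 10 in all, crops included, and the job is handed in when it is done.

```bash
mkdir -p pics; ls; cat > h.py <<'E'
import numpy as np, cv2
from workcell import r, gripper_to, inverse_kinematics, viewer, outline_of
def cal(n):
    c=viewer.get_calibration(n); f=200/np.tan(np.radians(c["vfov"])/2)
    return f,c["cx"],c["cy"],np.array(c["world_from_camera"])
def to_plane(n,u,v,z,c=None):
    f,cx,cy,T=c or cal(n)
    d=T[:3,:3]@np.array([(u-cx)/f,(v-cy)/f,1]); o=T[:3,3]
    return o+d*(z-o[2])/d[2]
def proj(n,p,c=None):
    f,cx,cy,T=c or cal(n)
    q=T[:3,:3].T@(np.array(p)-T[:3,3]); return np.array([cx+f*q[0]/q[2],cy+f*q[1]/q[2]])
def snap(n,name):
    im=viewer.capture(n); cv2.imwrite(f"pics/{name}.png",im[:,:,::-1]); return im
def down(yaw): # tool x at yaw, z down
    c,s=np.cos(yaw),np.sin(yaw)
    return np.array([[c,s,0],[s,-c,0],[0,0,-1.]])
E
python3 - <<'E'
from h import *
a=snap("top","top0"); b=snap("scene","scene0")
cv2.imwrite("pics/both.png",np.vstack([a,b])[:,:,::-1][:, :] if 0 else cv2.resize(np.vstack([a,b])[:,:,::-1],(480,600)))
print(r.get_time_s())
for n in ("top","scene"):
    print(n,cal(n))
    for t in ["pot","tab","board","inner_lid","post_top","notch","outer_cover","collar_top"]:
        try: print(t,[(round(d["conf"],2),[int(x) for x in d["bbox"]]) for d in outline_of(n,t)][:4])
        except Exception as e: print(t,e)
print(r.get_time_s())
E
```

```text
pics
0.1
top (np.float64(365.69319255484135), 314.04460032157453, 195.81733986754347, array([[ 0.02860443, -0.99803898,  0.05567743,  0.45797402],
       [-0.9993752 , -0.02739703,  0.0223296 , -0.01466943],
       [-0.02076042, -0.05628137, -0.99819908,  1.13330684],
       [ 0.        ,  0.        ,  0.        ,  1.        ]]))
pot [(0.77, [349, 174, 60, 61]), (0.74, [218, 248, 60, 60])]
tab [(0.73, [218, 246, 62, 63]), (0.68, [349, 173, 61, 61])]
board [(0.62, [227, 148, 64, 67])]
inner_lid [(0.87, [233, 146, 54, 58])]
post_top [(0.74, [232, 148, 54, 59]), (0.59, [351, 172, 58, 63]), (0.39, [241, 159, 39, 40])]
notch [(0.98, [233, 151, 54, 52])]
outer_cover []
collar_top [(0.71, [239, 157, 41, 41]), (0.35, [233, 152, 55, 49])]
scene (np.float64(395.0630471293379), 315.97567685472984, 201.3642981904344, array([[ 0.43636666,  0.52372025, -0.73164283,  1.5679359 ],
       [ 0.8996756 , -0.24225358,  0.36317629, -0.52277934],
       [ 0.01295968, -0.81671923, -0.57688972,  0.89108898],
       [ 0.        ,  0.        ,  0.        ,  1.        ]]))
pot [(0.83, [314, 144, 34, 39]), (0.82, [241, 191, 48, 47])]
tab [(0.6, [315, 143, 36, 38]), (0.56, [241, 189, 50, 47])]
board [(0.69, [332, 189, 62, 42])]
inner_lid [(0.58, [342, 186, 47, 33])]
post_top [(0.93, [342, 188, 48, 32])]
notch [(0.81, [341, 188, 49, 28])]
outer_cover [(0.87, [348, 193, 31, 22]), (0.59, [344, 187, 44, 31])]
collar_top [(0.8, [350, 192, 28, 20]), (0.52, [164, 230, 27, 40])]
0.9
```

View pics/top0.png

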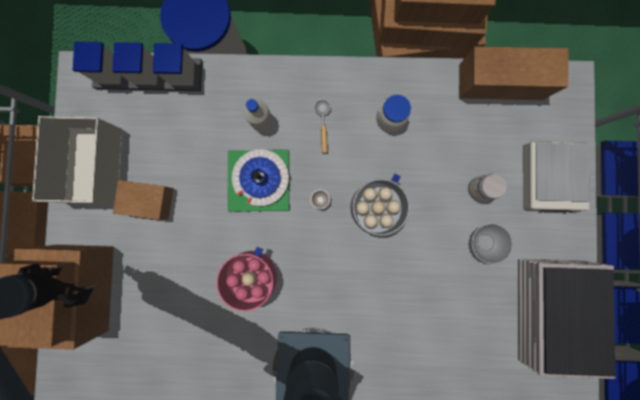

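View pics/scene0.png

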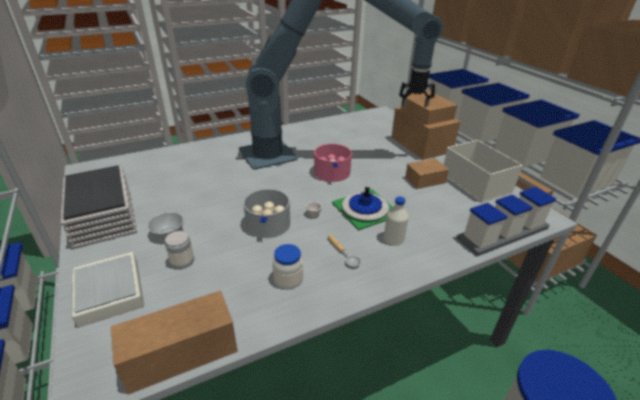

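Two pots fit: the steel one at top (380,208) with white eggs and a blue tab at (396,178), and the pink one at (248,281). The steel one is meant and the pink is the look-alike. The lid set is on the green board at (260,178), with red notch marks at its lower left, near (244,196). I'll confirm with one enlarged crop and measure.

```bash
python3 - <<'E'
from h import *
im=cv2.imread("pics/top0.png")
cr=im[140:320,210:420]; cv2.imwrite("pics/crop.png",cv2.resize(cr,None,fx=3.2,fy=3.2,interpolation=cv2.INTER_CUBIC))
hsv=cv2.cvtColor(im,cv2.COLOR_BGR2HSV)
def box(x,y,w,h):
    m=np.zeros((400,640),bool); m[y:y+h,x:x+w]=1; return m
blue=(abs(hsv[...,0].astype(int)-115)<15)&(hsv[...,1]>120)
red=((hsv[...,0]<8)|(hsv[...,0]>172))&(hsv[...,1]>110)
for nm,m,z in (("tab",blue&box(385,168,25,18),.094),("red",red&box(228,145,68,68),.026)):
    v,u=np.nonzero(m); print(nm,len(u),u.mean(),v.mean(),to_plane("top",u.mean(),v.mean(),z))
    if nm=="red": print(list(zip(u,v)))
c=cal("top")
for t,z,k in (("pot",.1,0),("notch",.026,0),("collar_top",.07,0),("board",.012,0)):
    d=outline_of("top",t)
    for e in d[:2]:
        cs,_=cv2.findContours(e["region"].astype(np.uint8),0,2); q=max(cs,key=cv2.contourArea)
        (x,y),R=cv2.minEnclosingCircle(q); el=cv2.fitEllipse(q)
        print(t,round(e["conf"],2),"mec",x,y,R,"ell",el,to_plane("top",*el[0],z,c))
E
```

```text
tab 35 395.4 177.85714285714286 [ 0.57339063 -0.22112173  0.094     ]
red 16 243.875 195.9375 [0.51350547 0.22375957 0.026     ]
[(np.int64(241), np.int64(191)), (np.int64(239), np.int64(192)), (np.int64(240), np.int64(192)), (np.int64(241), np.int64(192)), (np.int64(238), np.int64(193)), (np.int64(239), np.int64(193)), (np.int64(240), np.int64(193)), (np.int64(241), np.int64(193)), (np.int64(239), np.int64(194)), (np.int64(249), np.int64(199)), (np.int64(250), np.int64(199)), (np.int64(249), np.int64(200)), (np.int64(250), np.int64(200)), (np.int64(248), np.int64(201)), (np.int64(249), np.int64(201)), (np.int64(249), np.int64(202))]
pot 0.77 mec 380.5 201.5 32.931846618652344 ell ((380.9742736816406, 205.2642059326172), (56.77218246459961, 60.452919006347656), 42.97160720825195) [ 0.49414976 -0.18075307  0.1       ]
pot 0.74 mec 245.5 278.0 33.81208038330078 ell ((246.86727905273438, 279.86724853515625), (55.92038345336914, 64.82732391357422), 38.391876220703125) [0.27439362 0.19009664 0.1       ]
notch 0.98 mec 260.1654968261719 176.58221435546875 28.806055068969727 ell ((260.2847900390625, 176.4374237060547), (55.07619094848633, 57.081966400146484), 132.75833129882812) [0.57444901 0.17583794 0.026     ]
collar_top 0.71 mec 259.2925720214844 176.41021728515625 21.118515014648438 ell ((259.100830078125, 176.09877014160156), (40.44984817504883, 40.460147857666016), 97.39401245117188) [0.57072559 0.1717851  0.07      ]
collar_top 0.35 mec 260.1568908691406 177.00718688964844 28.3140869140625 ell ((260.72686767578125, 176.60470581054688), (53.874542236328125, 55.671295166015625), 119.63776397705078) [0.56936283 0.16695044 0.07      ]
board 0.62 mec 258.0254211425781 180.5 41.42080307006836 ell ((260.4667053222656, 178.16514587402344), (64.63676452636719, 66.68433380126953), 170.8993377685547) [0.57057738 0.17748494 0.012     ]
```

View pics/crop.png

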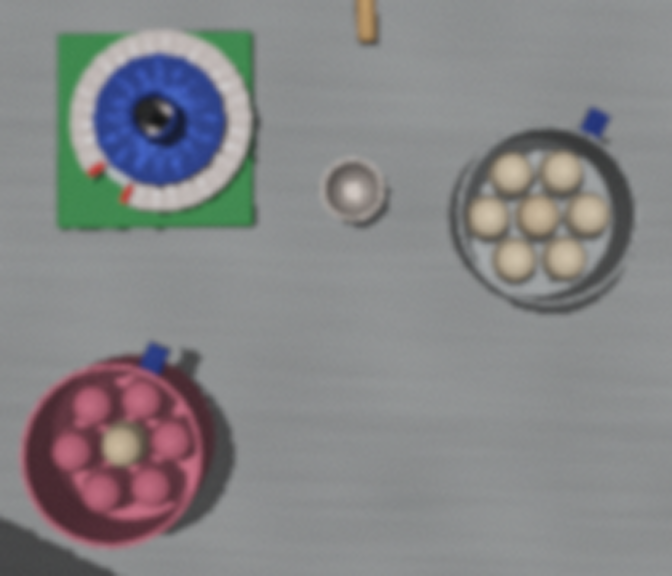

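```bash
python3 - <<'E'
from h import *
c=cal("wrist"); p=np.array(r.get_tcp_pos()); R=np.array(r.get_tool_rot())
print("f",c[0],"cam in tool",R.T@(c[3][:3,3]-p),"\n",R.T@c[3][:3,:3],"\n",R)
L=np.array([.574,.176]);P=np.array([.494,-.181])
a=np.radians(141.8);b=np.radians(-26.8)
for k in range(4):
    y=a+k*np.pi/2; y2=b+k*np.pi/2
    f=lambda v:None if v is None else np.round(v,2)
    print(k,f(inverse_kinematics([*L,.3],down(y))),f(inverse_kinematics([*P,.35],down(y2))))
E
```

```text
f 292.4177235855831 cam in tool [ 6.52259441e-02  1.70633861e-05 -1.42870297e-01] 
 [[ 3.67477553e-04 -9.65822361e-01 -2.59204615e-01]
 [ 9.99999932e-01  3.46164800e-04  1.27867411e-04]
 [-3.37696911e-05 -2.59204645e-01  9.65822422e-01]] 
 [[-8.95709037e-01  4.44640665e-01  1.55302123e-05]
 [ 4.44640665e-01  8.95709037e-01 -7.73678943e-06]
 [-1.73506427e-05 -2.45483129e-08 -1.00000000e+00]]
0 [-0.52  0.39  0.2   1.61 -0.08  1.15  0.6 ] [-0.59  0.34  1.1   1.76 -0.32  1.24 -1.44]
1 [-0.3   0.39 -0.1   1.59  0.04  1.16  2.07] [-0.47  0.28  0.92  1.75 -0.24  1.22  0.04]
2 [-1.09  0.6   1.1   1.64 -0.56  1.25 -2.13] [-0.37  0.25  0.78  1.75 -0.19  1.22  1.56]
3 [-0.75  0.42  0.51  1.62 -0.22  1.16 -0.85] [ 1.09  0.39 -1.07  1.67  0.35  1.29  2.63]
```

```bash
python3 - <<'E'
from h import *
def look(tag,xy,yaw,z,things):
    r.move_ptp([*xy,z],down(yaw)); r.hold(.3)
    c=cal("wrist"); np.save(f"pics/{tag}_T.npy",c[3]); snap("wrist",tag)
    print(tag,r.get_time_s(),np.round(r.get_joint_pos(),2))
    for t,h in things:
        for e in outline_of("wrist",t)[:2]:
            cs,_=cv2.findContours(e["region"].astype(np.uint8),0,2); q=max(cs,key=cv2.contourArea)
            W=np.array([to_plane("wrist",*p[0],h,c)[:2] for p in q],np.float32)
            (x,y),R=cv2.minEnclosingCircle(W); el=cv2.fitEllipse(W)
            print(t,round(e["conf"],2),e["bbox"],"mec",round(x,4),round(y,4),round(R,4),"ell",np.round(el[0],4),np.round(el[1],4))
look("wpot",(.494,-.181),np.radians(-26.8),.34,[("pot",.1),("tab",.094)])
look("wlid",(.574,.176),np.radians(141.8),.30,[("inner_lid",.028),("outer_cover",.022+.018),("post_top",.106),("notch",.028),("collar_top",.074)])
a=cv2.imread("pics/wpot.png");b=cv2.imread("pics/wlid.png")
cv2.imwrite("pics/w2.png",np.vstack([a[:,:],b[:,:]])[::1] if 0 else np.hstack([a[:,120:520],b[:,120:520]]))
E
```

```text
wpot 4.2583 [-0.59  0.36  1.1   1.77 -0.34  1.22 -1.43]
pot 0.8 [123.7, 353.4, 42.3, 46.6] mec 0.3237 0.2296 0.0511 ell [0.2882 0.2446] [0.0619 0.1605]
pot 0.7 [259.9, 91.8, 121.1, 142.5] mec 0.5034 -0.1861 0.0914 ell [ 0.4946 -0.1813] [0.1557 0.164 ]
tab 0.91 [125.2, 354.6, 44.1, 45.0] mec 0.3206 0.2363 0.0514 ell [0.2879 0.248 ] [0.0607 0.1527]
tab 0.78 [258.1, 89.9, 122.0, 140.0] mec 0.5027 -0.1844 0.0923 ell [ 0.4935 -0.1807] [0.1573 0.167 ]
wlid 6.5333 [-0.68  0.4   0.41  1.62 -0.17  1.16  0.68]
inner_lid 0.69 [258.7, 106.2, 120.3, 119.1] mec 0.5731 0.1771 0.0869 ell [0.5743 0.177 ] [0.1682 0.1723]
outer_cover 0.96 [271.6, 115.4, 92.3, 97.1] mec 0.5726 0.1771 0.0638 ell [0.5729 0.1771] [0.124  0.1243]
post_top 0.83 [261.8, 108.7, 117.6, 117.5] mec 0.5633 0.185 0.0708 ell [0.5642 0.1841] [0.1356 0.1401]
notch 0.64 [257.0, 107.6, 124.0, 116.9] mec 0.5732 0.1775 0.0869 ell [0.5738 0.1769] [0.1687 0.1719]
collar_top 0.75 [271.6, 122.2, 94.1, 89.7] mec 0.5681 0.1807 0.0581 ell [0.5684 0.1807] [0.113  0.1134]
```

View pics/w2.png

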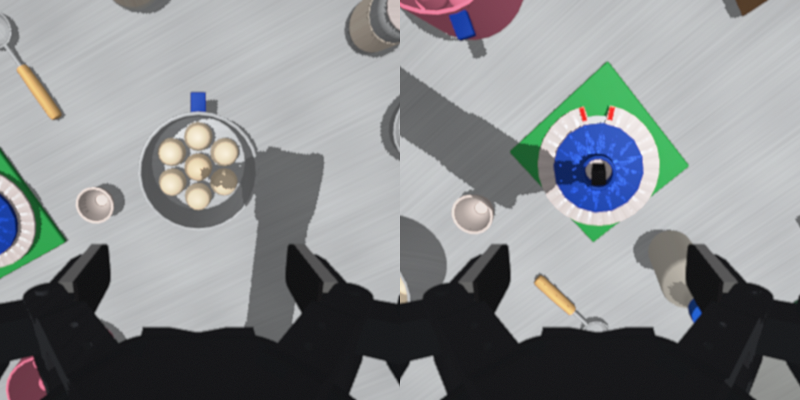

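The left half shows the steel pot at (198,170) with its tab straight up at (198,100). The right half shows the lid set at (598,165) with the red notch edges at (583,114) and (611,114). Both fit the coarse poses. Next I refine with fixed-radius fits.

```bash
cat >> h.py <<'E'
from scipy.optimize import least_squares
def circ(W,R,c0):
    return least_squares(lambda c:np.hypot(*(W-c).T)-R,c0,loss="soft_l1",f_scale=.001)
E
python3 - <<'E'
from h import *
f,cx,cy,_=cal("wrist")
def world(c,uv,z): return np.array([to_plane("wrist",u,v,z,c)[:2] for u,v in uv])
def edges(im,c,ctr,R,z,inward,skip,span=.008):
    # radial edge search of rim circle
    g=cv2.GaussianBlur(im,(0,0),.8).astype(np.float32); W=[]
    for t in np.radians(np.arange(0,360,4)):
        if abs((t-skip+np.pi)%(2*np.pi)-np.pi)<.35: continue
        rr=np.arange(R-span,R+span,.0005)
        q=np.array([proj("wrist",[ctr[0]+x*np.cos(t),ctr[1]+x*np.sin(t),z],c) for x in rr],np.float32)
        s=cv2.remap(g,q[:,0],q[:,1],1).reshape(len(rr),-1)
        d=np.linalg.norm(s[4:]-s[:-4],axis=1); k=d.argmax()
        W.append([ctr[0]+rr[k+2]*np.cos(t),ctr[1]+rr[k+2]*np.sin(t)])
    return np.array(W)
for tag,c0,R,z,skip in (("wpot",(.4945,-.1813),.08,.1,-.47),("wlid",(.573,.177),.086,.028,2.47)):
    im=cv2.imread(f"pics/{tag}.png"); c=(f,cx,cy,np.load(f"pics/{tag}_T.npy")); ctr=np.array(c0)
    for _ in range(3):
        W=edges(im,c,ctr,R,z,0,skip); s=circ(W,R,ctr); ctr=s.x
    print(tag,ctr,"free R",np.median(np.hypot(*(W-ctr).T)),"mad",np.median(abs(np.hypot(*(W-ctr).T)-R)))
    hsv=cv2.cvtColor(im,cv2.COLOR_BGR2HSV).astype(int)
    if tag=="wpot": m=(abs(hsv[...,0]-115)<15)&(hsv[...,1]>130); x0,x1,y0,y1=305,335,85,118;h=.094
    else: m=((hsv[...,0]<8)|(hsv[...,0]>172))&(hsv[...,1]>130); x0,x1,y0,y1=290,345,100,125;h=.027
    n=np.zeros_like(m); n[y0:y1,x0:x1]=1; v,u=np.nonzero(m&n)
    if tag=="wpot": pts=world(c,[(u.mean(),v.mean())],h)
    else:
        l=u<(u.min()+u.max())/2; pts=world(c,[(u[l].mean(),v[l].mean()),(u[~l].mean(),v[~l].mean())],h); print(pts, np.hypot(*(pts[0]-pts[1])))
    d=pts.mean(0)-ctr; print(len(u),"mark",pts.mean(0),"r",np.hypot(*d),"yaw deg",np.degrees(np.arctan2(d[1],d[0])))
E
```

```text
wpot [ 0.49534473 -0.18360863] free R 0.07778120156799297 mad 0.0022187984320070353
262 mark [ 0.57407942 -0.22140393] r 0.08733633601567332 yaw deg -25.642573058276827
wlid [0.57370051 0.177357  ] free R 0.08650820056434697 mad 0.0005152656589171717
[[0.50215339 0.20633885]
 [0.52473576 0.23685121]] 0.03796007652205726
113 mark [0.51344458 0.22159503] r 0.0747514634165753 yaw deg 143.71503977664094
```

```bash
python3 - <<'E'
from h import *
f,cx,cy,_=cal("wrist"); c=(f,cx,cy,np.load("pics/wpot_T.npy")); im=cv2.imread("pics/wpot.png")
ctr=np.array([.494,-.182]); S=.0004; n=550; 
g=(np.arange(n)-n/2)*S
a=np.radians(-26.5); ex=np.array([np.cos(a),np.sin(a)]); ey=np.array([-ex[1],ex[0]])
X,Y=np.meshgrid(g,g)  # cols: along tab dir, rows: along ey
Wd=ctr+X[...,None]*ex+Y[...,None]*ey
T=c[3]; P=np.concatenate([Wd,np.full(Wd.shape[:2]+(1,),.1)],2)-T[:3,3]; Q=P@T[:3,:3]
u=(cx+f*Q[...,0]/Q[...,2]).astype(np.float32); v=(cy+f*Q[...,1]/Q[...,2]).astype(np.float32)
o=cv2.remap(im,u,v,cv2.INTER_CUBIC)
for R in (.076,.08): cv2.circle(o,(n//2,n//2),int(R/S),(0,0,255),1)
cv2.imwrite("pics/rect.png",o)
E
```

```text
(no output)
```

View pics/rect.png

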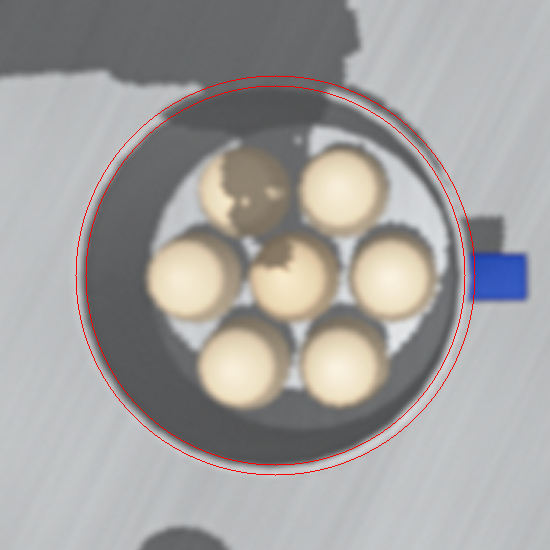

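The rectified view (0.4 mm/px, centre 275,275) shows the rim annulus closely matching my R76/R80 circles. The tab lies along the row 276, so its yaw is right. One last sub-pixel fit of the inner rim edge, then pick up the set.

```bash
python3 - <<'E'
from h import *
f,cx,cy,_=cal("wrist"); c=(f,cx,cy,np.load("pics/wpot_T.npy")); im=cv2.cvtColor(cv2.imread("pics/wpot.png"),6)
g=cv2.GaussianBlur(im,(0,0),.6).astype(np.float32); ctr=np.array([.494,-.182])
for it in range(3):
  W=[];A=[]
  for t in np.radians(np.arange(0,360,3)):
    rr=np.arange(.071,.082,.0004)
    q=np.array([proj("wrist",[*(ctr+x*np.array([np.cos(t),np.sin(t)])),.1],c) for x in rr],np.float32)
    s=cv2.remap(g,q[:,0],q[:,1],2).ravel(); d=s[4:]-s[:-4]; k=d.argmax()
    if d[k]>25: W.append(ctr+rr[k+2]*np.array([np.cos(t),np.sin(t)]));A.append(t)
  W=np.array(W)
  s=least_squares(lambda p:np.hypot(*(W-p[:2]).T)-p[2],[*ctr,.076],loss="soft_l1",f_scale=.0007); ctr=s.x[:2]
  s2=circ(W,.076,ctr)
  print(len(W),s.x,s2.x,"res",np.median(abs(s.fun)), "cov",np.degrees(A).astype(int)[[0,-1]])
for ct in (s.x[:2],s2.x):
  d=np.array([.57407942,-.22140393])-ct; print(np.hypot(*d),np.degrees(np.arctan2(d[1],d[0])))
# pick up
L=[.5735,.1773]; O=down(np.radians(143.7))
gripper_to(.05,40)
r.movel([*L,.15],O,.2); r.movel([*L,.079],O,.1); print("wf",r.get_wrist_force())
gripper_to(0,60); print(r.get_gripper_width(),r.get_finger_force(),r.get_tcp_pos(),r.get_wrist_force(),r.get_time_s())
r.movel([*L,.085],None,.04); r.movel([*L,.26],None,.15); r.hold(.3)
print(r.get_gripper_width(),r.get_wrist_force(),r.get_wrist_torque(),r.get_time_s(),np.round(r.get_joint_pos(),2))
snap("wrist","lifted"); snap("scene","lifted_s")
np.save("pics/lift_T.npy",cal("wrist")[3])
a=cv2.imread("pics/lifted.png")[0:400,120:520]; b=cv2.resize(cv2.imread("pics/lifted_s.png")[80:280,250:450],(400,400)); cv2.imwrite("pics/l2.png",np.hstack([a,b]))
E
```

```text
107 [ 0.49259389 -0.18029285  0.07555122] [ 0.4924383  -0.18046111] res 0.0001928100980720937 cov [  0 357]
107 [ 0.49262015 -0.18027063  0.07554048] [ 0.49246005 -0.18046777] res 0.00017396422133100775 cov [  0 357]
107 [ 0.4926262  -0.18024935  0.07558271] [ 0.49248268 -0.18042895] res 0.00019919318859024093 cov [  0 357]
0.09125966578759752 -26.805381356293076
0.09130704999599519 -26.66417132941556
wf [-0.20426434 -0.41548388  0.31196697]
0.016542023498112377 59.820021986961365 [0.57391884 0.17729493 0.07972395] [-1.28798381 -1.22349323  5.60867289] 9.375
0.017241971462343502 [ 0.63276514 -0.36741756 -4.54924019] [ 0.00846826 -0.01722264 -0.02948576] 11.2917 [-0.67  0.44  0.4   1.67 -0.19  1.07  0.72]
```

View pics/l2.png

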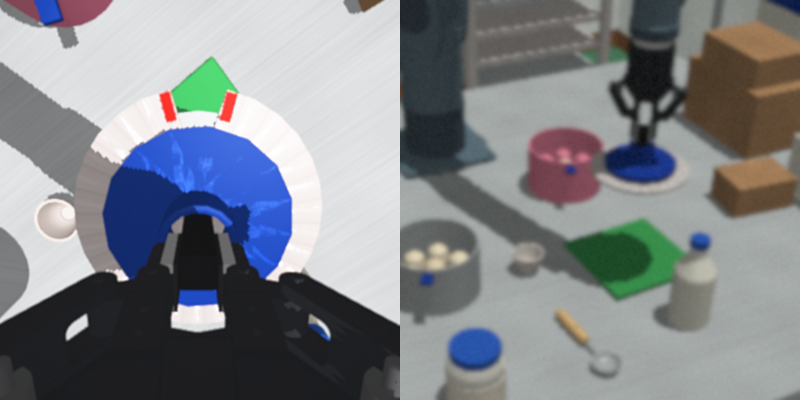

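The set hangs level in the gripper with the cover still on. The notch edges at (167,106) and (229,106) are symmetric about the tool axis. I'll measure the lid's offset in the hand, then carry.

```bash
python3 - <<'E'
from h import *
f,cx,cy,_=cal("wrist"); c=(f,cx,cy,np.load("pics/lift_T.npy")); im=cv2.imread("pics/lifted.png")
p=np.array(r.get_tcp_pos()); R=np.array(r.get_tool_rot()); print(p,R[:,2])
zf=p[2]-.0517
hsv=cv2.cvtColor(im,cv2.COLOR_BGR2HSV).astype(int)
m=((hsv[...,0]<8)|(hsv[...,0]>172))&(hsv[...,1]>130); m[:70]=0;m[140:]=0;m[:,:250]=0;m[:,380:]=0
v,u=np.nonzero(m); l=u<318
P=[R.T@(to_plane("wrist",u[k].mean(),v[k].mean(),zf-.001,c)-p) for k in (l,~l)]
print("red in tool",np.round(P,4),"yaw off deg",np.degrees(np.arctan2(*(np.mean(P,0)[[1,0]]))))
g=cv2.GaussianBlur(im,(0,0),.8).astype(np.float32); ctr=p[:2].copy(); yaw=np.arctan2(R[1,0],R[0,0])
for it in range(3):
  W=[]
  for t in np.radians(np.r_[-95:-20:3,20:95:3]):
    e=np.array([np.cos(t+yaw),np.sin(t+yaw)]); rr=np.arange(.08,.093,.0004)
    q=np.array([proj("wrist",[*(ctr+x*e),zf],c) for x in rr],np.float32)
    s=cv2.remap(g,q[:,0],q[:,1],1).reshape(len(rr),-1); sat=s.max(1)-s.min(1); d=np.linalg.norm(s[4:]-s[:-4],axis=1); k=d.argmax(); W.append(ctr+rr[k+2]*e)
  W=np.array(W); s=circ(W,.086,ctr); ctr=s.x
o=R.T@np.array([*(ctr-p[:2]),0]); print("lid ctr in tool",np.round(o[:2],4),"res",np.median(abs(s.fun)))
# transit feasibility
for k in range(0,7):
    pass
P0=np.array([.4926,-.1803]); 
for tgt in (P0,):
    q=inverse_kinematics([*tgt,.26],down(np.radians(-26.7))); print(np.round(q,2))
E
```

```text
[0.57343706 0.17725825 0.2597846 ] [-3.11646642e-04 -1.64765200e-04 -9.99999938e-01]
red in tool [[ 0.0745 -0.0192  0.0527]
 [ 0.0745  0.0194  0.0527]] yaw off deg 0.06881291556457306
lid ctr in tool [ 0.0006 -0.    ] res 7.086434948110065e-05
[-0.57  0.5   1.13  1.88 -0.51  1.09 -1.28]
```

```bash
python3 - <<'E'
from h import *
A=np.array([.5735,.1773]);d=np.array([np.cos(np.radians(-26.7)),np.sin(np.radians(-26.7))]);B=np.array([.4926,-.1803])-.0006*d
for s in (.25,.5,.75,1):
    r.movel([*(A+s*(B-A)),.26],down(np.radians(143.7-170.4*s)),.13)
print(r.get_time_s(),np.round(r.get_joint_pos(),2))
r.hold(.3); f0=np.array(r.get_wrist_force()); print(f0)
r.movel([*B,.175],None,.1); r.hold(.2)
for z in (.169,.165,.162,.159,.157,.156,.155,.154):
    r.movel([*B,z],None,.03); r.hold(.1); f=np.array(r.get_wrist_force())-f0
    print(z,np.round(f,1),np.round(r.get_tcp_pos(),4),np.round(r.get_wrist_torque(),2))
    if np.linalg.norm(f)>6: break
print(r.get_time_s()); snap("scene","seat_s"); snap("wrist","seat_w"); np.save("pics/seat_T.npy",cal("wrist")[3])
a=cv2.imread("pics/seat_w.png")[:,120:520]; b=cv2.resize(cv2.imread("pics/seat_s.png")[110:270,190:350],(400,400),interpolation=2); cv2.imwrite("pics/s2.png",np.hstack([a,b]))
E
```

```text
14.9583 [-0.59  0.52  1.17  1.88 -0.53  1.1  -1.25]
[ 0.76010777  0.72448034 -5.11668488]
0.169 [-0.6 -1.8 -0.1] [ 0.492  -0.1801  0.169 ] [ 0.03  0.01 -0.04]
0.165 [-0.4 -0.2 -0.3] [ 0.4921 -0.1801  0.165 ] [0.01 0.03 0.  ]
0.162 [-0.4 -0.7 -0.3] [ 0.492 -0.18   0.162] [ 0.02  0.03 -0.06]
0.159 [-0.7 -0.8  1.1] [ 0.492  -0.1801  0.159 ] [ 0.02  0.06 -0.03]
0.157 [-1.2 -0.1 -0.2] [ 0.4921 -0.18    0.157 ] [ 0.04 -0.01  0.03]
0.156 [-1.2 -1.   1.1] [ 0.4921 -0.18    0.156 ] [ 0.03 -0.    0.01]
0.155 [-2.5  1.6 10.4] [ 0.4922 -0.18    0.1557] [ 0.45  0.66 -0.05]
19.0417
```

View pics/s2.png

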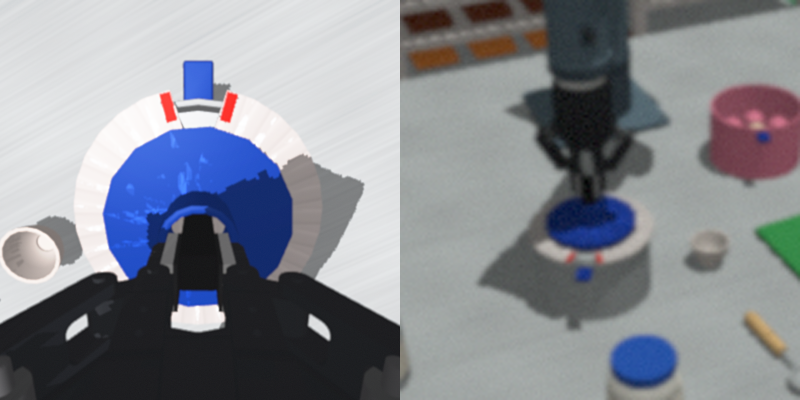

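The blue tab at (198,75) is centred between the red notch edges at (167,106) and (229,106), and contact came at the expected home height. I release, regrip on the collar, and make a small test lift.

```bash
python3 - <<'E'
from h import *
p=np.array(r.get_tcp_pos()); B=[.4921,-.1800]
gripper_to(.045,40); r.hold(.2)
r.movel([*B,.165],None,.05); r.movel([*B,.225],None,.12); gripper_to(.085)
f0=np.array(r.get_wrist_force())
# check the seated lid centre/heights
snap("wrist","rel"); 
r.movel([*B,.14],None,.1); r.movel([*B,.117],None,.05); print("f",np.array(r.get_wrist_force())-f0)
gripper_to(.0,35); r.hold(.2)
print("w",r.get_gripper_width(),r.get_finger_force(),np.round(np.array(r.get_wrist_force())-f0,1),r.get_tcp_pos(),r.get_time_s())
r.movel([*B,.125],None,.02); r.hold(.2); print(np.round(np.array(r.get_wrist_force())-f0,1),r.get_gripper_width())
snap("scene","c_s"); snap("wrist","c_w"); print(r.get_time_s())
a=cv2.imread("pics/c_w.png")[:,120:520]; b=cv2.resize(cv2.imread("pics/c_s.png")[110:270,190:350],(400,400),interpolation=2); cv2.imwrite("pics/c2.png",np.hstack([a,b]))
E
```

```text
f [0.24549025 0.18410509 0.49831456]
w 0.0446859445553963 35.83748733624816 [-0.7 -0.4  5.7] [ 0.49226257 -0.18011577  0.11740778] 23.5083
[ 0.2 -0.7 -2.1] 0.04490619019003168
24.3583
```

View pics/c2.png

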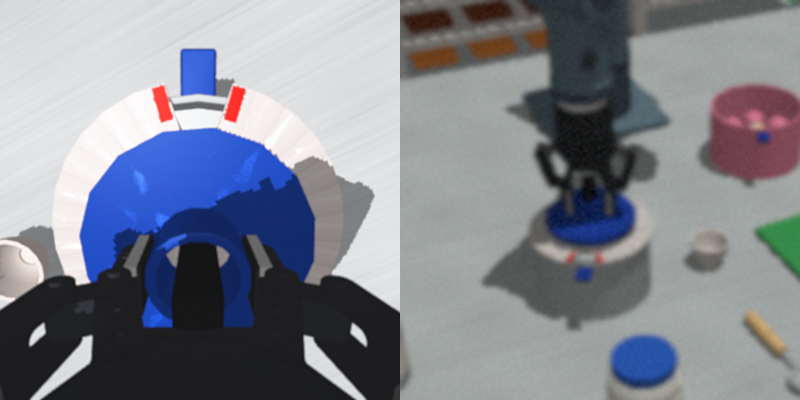

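The gripper holds the collar with the post standing free between the fingers. The load is about 2 N, so it is carrying the cover alone. I lift it straight up.

```bash
python3 - <<'E'
from h import *
B=[.4921,-.1800]
r.movel([*B,.20],None,.06); r.movel([*B,.29],None,.1); r.hold(.6)
print(r.get_gripper_width(),np.round(r.get_wrist_force(),1),r.get_tcp_pos(),np.array(r.get_tool_rot())[:,2],r.get_time_s())
snap("scene","f_s"); snap("wrist","f_w"); snap("top","f_t")
a=cv2.imread("pics/f_w.png")[:,120:520]; b=cv2.resize(cv2.imread("pics/f_s.png")[70:270,190:390],(400,400),interpolation=2); cv2.imwrite("pics/f2.png",np.hstack([a,b]))
E
```

```text
0.04503144973673689 [-0.   0.3 -1.3] [ 0.49209315 -0.17999997  0.28997444] [-6.57326732e-05 -4.11339873e-05 -9.99999997e-01] 27.4083
```

View pics/f2.png

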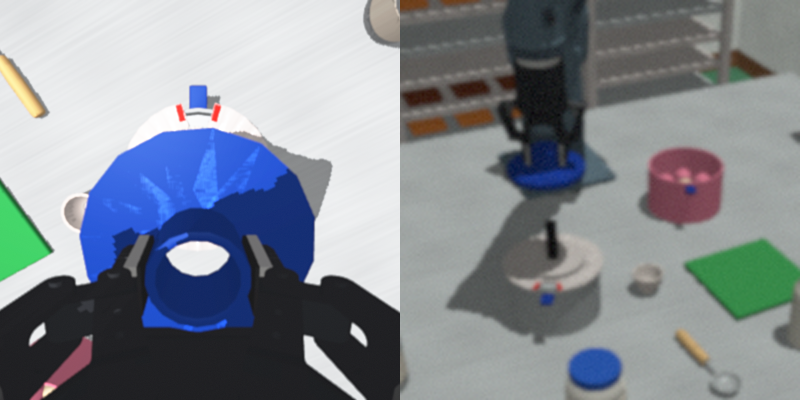

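The cover is held level well above the post. The steel lid is still seated with its notch at the tab, and the ramekin, spoon, board and pink pot in this view are where they were.

```bash
python3 -c "
from h import *
print(r.close_job())"
```

```text
the job is handed in; nothing more can be done
None
```

The job is handed in at about 28 s: the steel lid is seated on the steel pot with its notch facing the blue tab, and the arm is holding the blue cover level above the post.

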